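Refill the tin dispenser on a flea-market stall

ROBOT

A 6-joint arm with a two-finger parallel gripper is mounted at the origin on the work surface. World frame = base frame: x ahead of the robot, y to its left, z up, the work surface at z = 0. Lengths are in m, angles in rad, forces in N, time in s.
With the tool pointing down it reaches from about 0.425 to 0.95 m from the base axis. Payload 3.5 kg.
Tool frame: the origin (TCP) lies at the very end of the fingers, on their centre line; the grasp point (between the pads) lies 19 mm behind it (ctrl.grip_point_offset is the distance from the TCP to the grasp point, in m); z points along the fingers, y is the line along which they close (so a half turn about z gives the same grasp; the last joint's range is limited). The gripper opens to 85 mm and grips with 20 to 120 N. Pads are 22 mm wide; open, the fingers measure 114 mm over their backs; the gripper's body (76 mm by 85 mm) begins 54 mm behind the grasp point. The pads swing forward as they close: fully open they stand 13 mm farther back than shut.
Start: joints at [1.181, 0.286, 1.577, -0, 1.279, -0.15], TCP at [0.16, 0.656, 0.231] pointing down, gripper open.
Joint ranges: [-2.77, 2.77], [-0.9, 2.22], [0.21, 2.48], [-1.53, 4.67], [0.24, 2.81], [-2.84, 2.84]. Speed limits (rad/s): [2.79, 2.79, 3.14, 3.14, 3.14, 3.14].

INTERFACE

Orientations are given as a unit quaternion [x, y, z, w].
In Python, from plant import telemetry, vision, ctrl gives the robot as it stands.
- The arm moves only by the tool arm_command, never from a script. Its argument "series" is one flat list of numbers, 7 for each row, row after row: the shift along the tool's x, y, z in cm, then the turn, a rotation vector about the tool's x, y, z in degrees, then the closure, from 0 (fully open) to 1 (shut). A call has 1 to 10 rows; each row is the pose to reach, as a shift and turn from the pose commanded when the call began, along the tool's axes at that moment; what a row does not reach only later rows make up. A row lasts 1/12 s, in which the tool goes at most 41.7 mm and 7.16 degrees, less where a joint would pass 70% of its speed; a pose out of reach is approached as far as the arm can. A call with a gripper value outside its range is refused whole. The fingers move at their own pace and stop on an object; "force" is the grip in N (left out, the last holds). Time passes only in rows, so rows that repeat a pose let the fingers close. It gives the time, the measured TCP pose, the force, the opening and the grip force at its end, in the units of the state.
- telemetry.get_state(): the state, without advancing time (a new reading comes with each control period).
- vision.read_camera(name): name is "scene" or "top"; returns a dict with "color" (420x560x3 uint8, blue, green, red), "K" (3x3 intrinsics, pixels), "D" ([k1, k2, p1, p2, k3] as OpenCV has them; the pictures are not rectified), "rvec" (rotation vector, rad) and "tvec" (3), from world to camera coordinates, as OpenCV has them. Camera axes: x right, y down, z forward; pixel columns grow to the right and rows downward; lengths in m; the calibration is good to about 2 mm. A picture is of the moment at which its call begins. There is no depth.
- ctrl.sign_off(): hands the job in; it is judged then, once.
The state is a dict: "time": time; "qpos": joint angles; "dq": joint speeds; "joint_efforts": joint torques, N m; "eef_pos": TCP position; "tcp_rot": TCP orientation; "contact_force": force on the tool from outside, world axes, zero at the start; "wrist_torque": the same for the moment, N m; "opening": opening from 0.0 (shut) to 1.0 (fully open); "finger_force": force on a finger pad.
Only numpy, scipy, OpenCV 4.12 (cv2) and the standard library are available. Lean on these libraries where they do the work, as an engineer would, in place of code of your own. Each camera call takes 0.05 s, during which the arm holds its last target. There are 200 camera calls.

TASK

Refill the tube dispenser with the three tins: first slide its gate fully shut so that nothing drops through, then let the tin with the screw cap down the tube, cap up, and then the two plain tins on top of it, so that all three stand upright end to end in the tube. Last, swing the lid fully shut over the mouth, and leave the bowl, the vase and the book as they are.

Things in the scene. Friction and masses are not known exactly. Their poses are not given: they have to be found in the camera images.
- magazine: Tin dispenser, fixed: a clear upright tube on a four-legged stand with a steel tray below (130 mm square, 16 high) and a plate (116 mm square, top at 88). Tube bore 60 mm, outside 66, from 81 to 277 mm above the table; its top 12 mm flare to 76 bore, 82 outside. Origin: on the tube's axis at table height, z up. Gate handle on its -y side, lid hinge at the top on its +x side.
- tube_floor (a point): Point on the tube's axis, 80 mm above the table, level with the upper face of the shut gate: there stands the first tin. Axes as magazine.
- tube_mouth (a point): Centre of the tube's mouth, level with its rim, 277 mm above the table. Axes as magazine.
- gate (a joint): The gate: a flat steel slide (76 mm wide, 6 thick) running level just under the tube along the dispenser's y axis. 0 = fully shut, closing the tube's bottom, in m; grows to 0.10 drawn out to -y. Starts open. Stiff (about 2 N), stays where left, hard stop at 0.
- gate_handle (a point): On the gate's wooden handle, an upright block 44 mm wide (along x), 10 thick (along y), from 80 to 140 mm above the table; the point is on its centre line 10 mm below its top. With the gate shut it is 120 mm from the tube's axis, to -y. The tube is taller than the handle: keep the gripper's body clear of it. Axes as magazine.
- lid (a joint): Round aluminium lid of the tube (84 mm across, 5 thick, small tab on its free edge). 0 = fully shut, level over the mouth, in rad; grows to 2.35 as it opens up and over to the dispenser's +x. Starts open, leaning back past the vertical. Stiff hinge (about 0.04 N m): it stays at any angle and must be pushed all the way.
- lid_hinge (a point): Middle of the lid's hinge line, which runs along the dispenser's y axis: 46 mm from the tube's axis to +x, 279.5 mm above the table. The lid's under face passes through it. Axes as magazine.
- lid_edge (a point): On the end of the lid's tab, the free edge opposite the hinge: 97 mm from the hinge line. Moves with the lid.
- tin_capped: Bare steel tin with a narrower screw cap: body 52 mm across and 52 mm high with a sloping shoulder, dark cap 32 mm across on top of it, 72 mm high in all, about 140 g. Stands upright. Origin: centre of its underside; z up through the cap.
- tin_a: Plain bare steel tin, a cylinder 52 mm across and 60 mm high with a fine dark seam, about 130 g. Stands upright. Origin: centre of its underside, z up.
- tin_b: Another plain tin, the same as tin_a. Origin: centre of its underside, z up.
- bowl: White ceramic bowl, 120 mm across, 55 mm high, on the table; not part of the work. Origin: centre of its underside.
- vase: Green glass vase, 88 mm across, 140 mm high, on the table; not part of the work. Origin: centre of its underside.
- book: Grey cloth-bound book lying flat, 150 x 210 x 30 mm; not part of the work. Origin: centre of its underside.
There are look-alikes about, which are no part of the job. Leave any turquoise or yellow look-alike of the tin_b alone.

How it is judged:
By the outcome, as a careful person would: the job done as asked, in the order asked, and still so for the second after the job is handed in, with the robot touching nothing.
It also fails if it takes over 72 s, if anything falls off the work surface, if the arm or the gripper's body presses on something with over 40 N, if the wrist force passes 120 N, or if a joint passes its speed limit or range.

## Working session

There is one attempt and no reset: what is moved stays moved. The work goes in short steps, Python scripts to look and compute and a tool call to move; the robot and the scene stay as the last step left them, time stands still between calls to the robot, and variables do not carry over. Pictures are saved under pics/ and viewed, at most 13 in all, crops included, and the job is handed in when it is done.

Besides the shell and the picture viewer there is one more tool, called by a JSON object that holds its "api" and its "payload", one argument or row to a line. arm_command: Moves the arm, as the interface text tells. Its arguments: {"type":"object","properties":{"series":{"type":"array","items":{"type":"number"}},"force":{"type":"number"}},"required":["series"]}

```bash
ls; mkdir -p pics
python3 - <<'E'
from plant import telemetry, vision, ctrl
import cv2,numpy as np,pickle
s=telemetry.get_state();print(s)
d={}
for n in("scene","top"):
    c=vision.read_camera(n);d[n]=c
    cv2.imwrite(f"pics/{n}0.png",cv2.resize(c["color"],(800,600),interpolation=cv2.INTER_CUBIC))
    R=cv2.Rodrigues(np.array(c["rvec"]))[0];print(n,-R.T@np.array(c["tvec"]).ravel(),R[2],c["K"])
pickle.dump(d,open("cams.pkl","wb"))
print(ctrl.grip_point_offset)
E
```

```text
pics
{'time': 0.0, 'qpos': array([ 1.18098063e+00,  2.87175659e-01,  1.57816402e+00, -2.11020015e-05,
        1.27861657e+00, -1.49985485e-01]), 'dq': array([ 0.00168962,  0.00026949, -0.00197556,  0.00094667,  0.00115723,
       -0.00021604]), 'joint_efforts': array([-2.00616792e-03, -4.05974936e+01, -2.92622316e+01, -3.14769413e-04,
        5.79092681e-03,  4.15254988e-06]), 'eef_pos': array([0.16005241, 0.65507458, 0.22994755]), 'tcp_rot': array([ 1.19624812e-01,  9.92818467e-01, -1.14170744e-03, -3.05375017e-04]), 'contact_force': array([0.12608965, 0.21607086, 0.15737058]), 'wrist_torque': array([-0.0930116 , -0.00911086, -0.0131856 ]), 'finger_force': 0.0, 'opening': 0.999832626731375}
scene [ 1.51268217 -0.69828869  0.91729137] [-0.68562723  0.49628552 -0.53255609] [[506.79524537   0.         275.4067729 ]
 [  0.         506.79524537 204.21134674]
 [  0.           0.           1.        ]]
top [ 0.315263   -0.03742995  1.46467331] [ 0.17814383  0.00456641 -0.98399386] [[406.05997808   0.         271.11562372]
 [  0.         406.05997808 204.18872654]
 [  0.           0.           1.        ]]
0.0187
```

View pics/scene0.png

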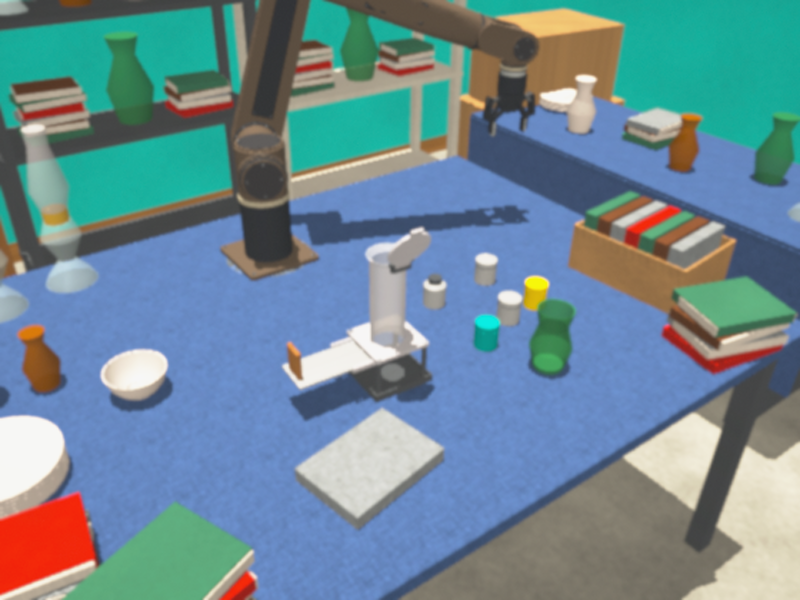

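View pics/top0.png

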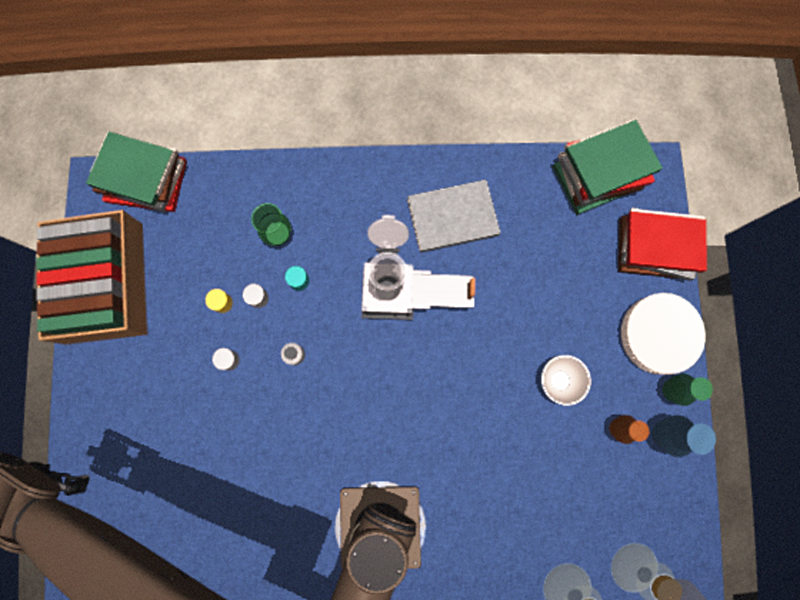

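The scene picture shows the dispenser with its gate drawn out at (330,360) and its lid open. In the top view (800x600) the capped tin is at (291,353). The candidates for the plain tins are white (254,294), white (224,359), yellow (217,300) and turquoise (295,277). I choose the two white ones and will check them in a crop.

```bash
cat > h.py <<'E'
import cv2,numpy as np,pickle
from scipy.spatial.transform import Rotation as Ro
def cam(c):
    R=cv2.Rodrigues(np.array(c["rvec"]))[0];t=np.array(c["tvec"]).ravel();return R,t
def proj(c,P): return cv2.projectPoints(np.atleast_2d(P).astype(float),np.array(c["rvec"]),np.array(c["tvec"]),c["K"],np.array(c["D"]))[0][:,0]
def onz(c,uv,z):
    R,t=cam(c);uv=np.atleast_2d(uv).astype(float)
    n=cv2.undistortPoints(uv[:,None],c["K"],np.array(c["D"]))[:,0]
    d=np.c_[n,np.ones(len(n))]@R;o=-R.T@t
    return o+d*((z-o[2])/d[:,2])[:,None]
def crop(c,x0,y0,w,s,name):
    h=int(w*.75);im=c["color"][y0:y0+h,x0:x0+w]
    cv2.imwrite(name,cv2.resize(im,(int(w*s),int(h*s)),interpolation=cv2.INTER_CUBIC))
E
python3 - <<'E'
from h import *
d=pickle.load(open("cams.pkl","rb"))
crop(d["top"],140,130,200,4,"pics/topc.png")
crop(d["scene"],190,145,200,4,"pics/scc.png")
E
```

```text
(no output)
```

View pics/topc.png

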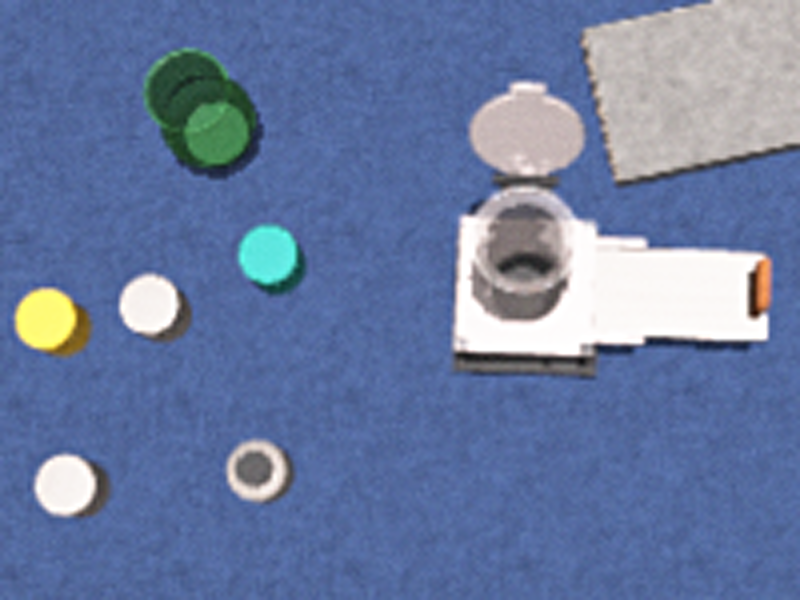

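View pics/scc.png

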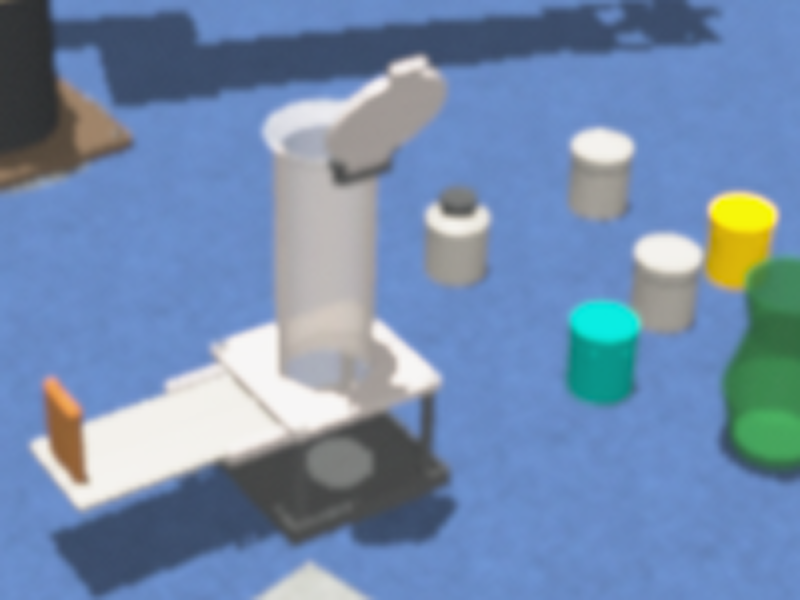

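The two plain steel tins are at crop pixels (151,305) and (66,485). The capped one is at (255,468), and the yellow (48,320) and turquoise (270,255) tins are the look-alikes to leave. The rim is centred near (525,243) and the handle top is at (763,287).

Run:
```python
from h import *
d=pickle.load(open("cams.pkl","rb"));T,S=d["top"],d["scene"]
t=lambda *p:(np.array(p,float)+.5)/4-.5+[140,130]
s=lambda *p:(np.array(p,float)+.5)/4-.5+[190,145]
np.set_printoptions(precision=4,suppress=True)
print("cap",onz(T,t(255,468),.072),onz(S,s(459,196),.072))
print("w1",onz(T,t(151,305),.06),onz(S,s(667,252),.06))
print("w2",onz(T,t(66,485),.06),onz(S,s(601,146),.06))
print("yel",onz(T,t(48,320),.06),"turq",onz(T,t(270,255),.06),onz(S,s(604,321),.06))
print("rim",onz(T,t(525,243),.277),onz(S,s(316,133),.277))
P=onz(T,[t(458,215),t(597,222),t(595,355),t(456,347)],.088);print("plate",P,P.mean(0))
print("plateS",onz(S,[s(213,348),s(375,320),s(441,380),s(290,436)],.088))
print("hand",onz(T,t(763,287),.140),onz(S,s(62,396),.14))
print("handends",onz(T,[t(764,256),t(762,316)],.14))
print("gate corner", onz(S,[s(33,445),s(80,507)],.08))
print("vase",onz(T,t(187,88),.14))
```

```text
cap [[0.4244 0.205  0.072 ]] [[0.4254 0.2042 0.072 ]]
w1 [[0.571  0.3008 0.06  ]] [[0.5706 0.2989 0.06  ]]
w2 [[0.4134 0.373  0.06  ]] [[0.4138 0.3692 0.06  ]]
yel [[0.5595 0.3931 0.06  ]] turq [[0.6136 0.1951 0.06  ]] [[0.6143 0.1936 0.06  ]]
rim [[ 0.5723 -0.0321  0.277 ]] [[ 0.5744 -0.0417  0.277 ]]
plate [[ 0.6394  0.0265  0.088 ]
 [ 0.6304 -0.0942  0.088 ]
 [ 0.5138 -0.0891  0.088 ]
 [ 0.5234  0.0298  0.088 ]] [ 0.5768 -0.0317  0.088 ]
plateS [[ 0.5111 -0.0857  0.088 ]
 [ 0.5482  0.0291  0.088 ]
 [ 0.6333  0.0232  0.088 ]
 [ 0.6257 -0.098   0.088 ]]
hand [[ 0.5601 -0.2283  0.14  ]] [[ 0.5637 -0.2319  0.14  ]]
handends [[ 0.5864 -0.2304  0.14  ]
 [ 0.5358 -0.2263  0.14  ]]
gate corner [[ 0.5275 -0.2382  0.08  ]
 [ 0.6015 -0.244   0.08  ]]
vase [[0.7443 0.2548 0.14  ]]
```

```bash
cat >> h.py <<'E'
def go(targets,yaw=86.):
    "tool shifts (cm) and turn (deg) from the present pose to world points, tool y at yaw deg, pointing down"
    from plant import telemetry
    s=telemetry.get_state();R=Ro.from_quat(s["tcp_rot"])
    y=np.radians(yaw);ty=np.array([np.cos(y),np.sin(y),0]);tz=np.array([0,0,-1.]);
    W=Ro.from_matrix(np.c_[np.cross(ty,tz),ty,tz])
    print("turn",np.round((R.inv()*W).as_rotvec(degrees=True),2),"at",np.round(s["eef_pos"],4),"t",s["time"],"F",np.round(s["contact_force"],1),"open",round(s["opening"],3),"q",np.round(s["qpos"],2))
    for t in targets: print(t,np.round(R.inv().apply(np.array(t)-s["eef_pos"])*100,2))
def mag(x,y,z,c=(.5735,-.0335),yaw=-4.):
    a=np.radians(yaw);return (round(c[0]+x*np.cos(a)-y*np.sin(a),4),round(c[1]+x*np.sin(a)+y*np.cos(a),4),z)
E
python3 - <<'E'
from h import *
d=pickle.load(open("cams.pkl","rb"));out=[]
go([(.45,.3,.4),(.46,-.1,.4),(.562,-.23,.25),(.562,-.23,.11)])
th=np.linspace(0,2*np.pi,200)
for n,(x0,y0,w,h) in {"top":(248,170,92,69*92//92+0),"scene":(195,160,110,130)}.items():
    c=d[n];k=600/h if n=="scene" else 400/w
    k=4 if n=="scene" else 4.34
    im=cv2.resize(c["color"][y0:y0+h,x0:x0+w],None,fx=k,fy=k,interpolation=cv2.INTER_CUBIC)
    def dr(P,col):
        p=(proj(c,P)+.5-[x0,y0])*k
        cv2.polylines(im,[np.round(p).astype(int)],False,col,1)
    for r,z,col in((.041,.277,(0,0,255)),(.033,.088,(255,0,0))):
        dr(np.array([mag(r*np.cos(t),r*np.sin(t),z) for t in th]),col)
    q=.058;dr(np.array([mag(x,y,.088) for x,y in((q,q),(q,-q),(-q,-q),(-q,q),(q,q))]),(0,180,0))
    dr(np.array([mag(x,y,.14) for x,y in((.022,-.192),(.022,-.202),(-.022,-.202),(-.022,-.192),(.022,-.192))]),(255,0,255))
    o=np.zeros((560,420 if n=="top" else 440-60,3),np.uint8);im=im[:560,:o.shape[1]];o[:im.shape[0],:im.shape[1]]=im;out.append(o)
cv2.imwrite("pics/ov.png",np.hstack(out))
E
```

```text
turn [-0.12 -0.03 -9.74] at [0.1601 0.6551 0.2301] t 0.1 F [ 0.5  0.7 -0.8] open 0.999 q [ 1.18  0.29  1.58 -0.    1.28 -0.15]
(0.45, 0.3, 0.4) [-36.59 -27.65 -16.95]
(0.46, -0.1, 0.4) [-47.06 -66.26 -16.87]
(0.562, -0.23, 0.25) [-60.06 -76.44  -1.85]
(0.562, -0.23, 0.11) [-60.07 -76.41  12.15]
```

View pics/ov.png

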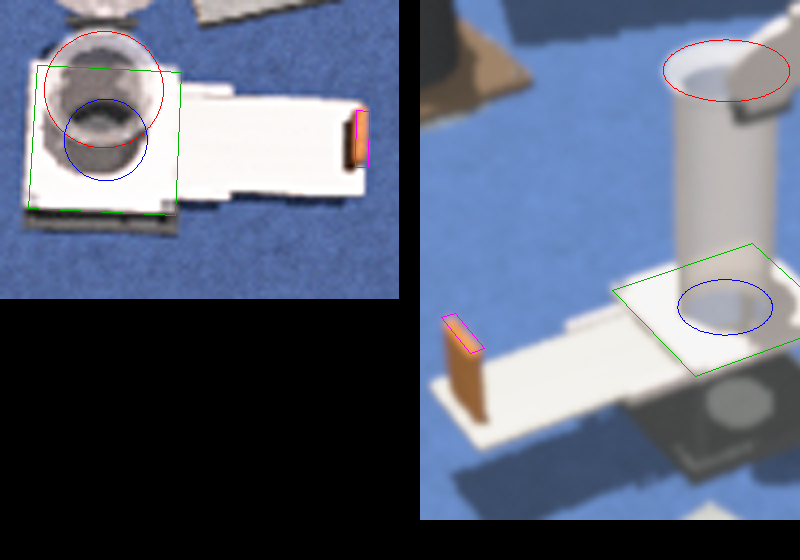

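The overlay agrees with the pictures within about 3 mm: top rim near (101,88), handle top near (360,138) left and (463,333) right. I'll start with the gate.

{"api": "arm_command", "payload": {
  "series": [-20, -15, -10, 0, 0, -5, 0, -36.6, -27.7, -17, 0, 0, -9.7, 0, -36.6, -27.7, -17, 0, 0, -9.7, 0, -36.6, -27.7, -17, 0, 0, -9.7, 0, -36.6, -27.7, -17, 0, 0, -9.7, 0, -36.6, -27.7, -17, 0, 0, -9.7, 0, -36.6, -27.7, -17, 0, 0, -9.7, 0, -36.6, -27.7, -17, 0, 0, -9.7, 0, -36.6, -27.7, -17, 0, 0, -9.7, 0, -36.6, -27.7, -17, 0, 0, -9.7, 0]
}}

```text
time: 0.93
eef_pos: [0.4074, 0.3509, 0.3765]
tcp_rot: [0.035, 0.999, -0.0, -0.0]
contact_force: [0.6, -0.1, -0.6]
opening: 1.002
finger_force: 0.0
```

```bash
python3 -c "
from h import *
go([(.45,.3,.4),(.46,-.1,.4),(.562,-.23,.25)])"
```

```text
turn [-0.01 -0.02 -0.03] at [0.4074 0.3509 0.3765] t 0.9333 F [ 0.6 -0.1 -0.6] open 1.002 q [ 0.52 -0.09  1.73  0.    1.51 -0.98]
(0.45, 0.3, 0.4) [-4.6  -4.78 -2.35]
(0.46, -0.1, 0.4) [ -8.41 -44.61  -2.34]
(0.562, -0.23, 0.25) [-19.5  -56.86  12.66]
```

{"api": "arm_command", "payload": {
  "series": [-8.4, -44.6, -2.3, 0, 0, 0, 0, -8.4, -44.6, -2.3, 0, 0, 0, 0, -8.4, -44.6, -2.3, 0, 0, 0, 0, -8.4, -44.6, -2.3, 0, 0, 0, 0, -8.4, -44.6, -2.3, 0, 0, 0, 0, -8.4, -44.6, -2.3, 0, 0, 0, 0, -8.4, -44.6, -2.3, 0, 0, 0, 0, -8.4, -44.6, -2.3, 0, 0, 0, 0, -8.4, -44.6, -2.3, 0, 0, 0, 0, -8.4, -44.6, -2.3, 0, 0, 0, 0]
}}

```text
time: 1.77
eef_pos: [0.4544, -0.0626, 0.3971]
tcp_rot: [0.035, 0.999, 0.0, -0.0]
contact_force: [1.0, 0.6, -0.7]
opening: 0.999
finger_force: 0.0
```

```bash
python3 -c "
from h import *
go([(.46,-.1,.4),(.5615,-.228,.25),(.5615,-.228,.11)])"
```

```text
turn [ 0.01 -0.   -0.05] at [ 0.4544 -0.0626  0.3971] t 1.7667 F [ 1.   0.6 -0.7] open 0.999 q [-0.36 -0.29  1.85  0.    1.57 -1.86]
(0.46, -0.1, 0.4) [-0.82 -3.69 -0.29]
(0.5615, -0.228, 0.25) [-11.85 -15.75  14.71]
(0.5615, -0.228, 0.11) [-11.85 -15.75  28.71]
```

{"api": "arm_command", "payload": {
  "series": [-11.9, -15.7, 14.7, 0, 0, 0, 0, -11.9, -15.7, 14.7, 0, 0, 0, 0, -11.9, -15.7, 14.7, 0, 0, 0, 0, -11.9, -15.7, 14.7, 0, 0, 0, 0, -11.9, -15.7, 14.7, 0, 0, 0, 0, -11.9, -15.7, 14.7, 0, 0, 0, 0, -11.9, -15.7, 14.7, 0, 0, 0, 0, -11.9, -15.7, 14.7, 0, 0, 0, 0, -11.9, -15.7, 14.7, 0, 0, 0, 0]
}}

```text
time: 2.52
eef_pos: [0.5624, -0.2253, 0.2504]
tcp_rot: [0.035, 0.999, 0.0, -0.0]
contact_force: [-1.1, 0.1, 1.2]
opening: 1.001
finger_force: 0.0
```

```bash
python3 -c "
from h import *
go([(.5615,-.228,.25),(.5615,-.228,.11)])"
```

```text
turn [ 0.03 -0.02 -0.04] at [ 0.5624 -0.2253  0.2504] t 2.5167 F [-1.1  0.1  1.2] open 1.001 q [-0.55  0.12  1.73  0.    1.29 -2.05]
(0.5615, -0.228, 0.25) [ 0.07 -0.28  0.04]
(0.5615, -0.228, 0.11) [ 0.07 -0.29 14.04]
```

{"api": "arm_command", "payload": {
  "series": [0, -0.3, 7, 0, 0, 0, 0, 0, -0.3, 14, 0, 0, 0, 0, 0, -0.3, 14, 0, 0, 0, 0, 0, -0.3, 14, 0, 0, 0, 0, 0, -0.3, 14, 0, 0, 0, 0.5, 0, -0.3, 14, 0, 0, 0, 1, 0, -0.3, 14, 0, 0, 0, 1, 0, -0.3, 14, 0, 0, 0, 1, 0, -0.3, 14, 0, 0, 0, 1, 0, -0.3, 14, 0, 0, 0, 1],
  "force": 30
}}

```text
time: 3.35
eef_pos: [0.5634, -0.2291, 0.1125]
tcp_rot: [0.035, 0.999, -0.001, 0.002]
contact_force: [0.4, 0.1, -0.5]
opening: 0.139
finger_force: 0.0
```

{"api": "arm_command", "payload": {
  "series": [0, 0, 0, 0, 0, 0, 1, 0, 0, 0, 0, 0, 0, 1, 0, 0, 0, 0, 0, 0, 1, 0, 0, 0, 0, 0, 0, 1, 0, 0, 0, 0, 0, 0, 1, 0, 0, 0, 0, 0, 0, 1]
}}

```text
time: 3.85
eef_pos: [0.5633, -0.2291, 0.1123]
tcp_rot: [0.035, 0.999, -0.001, 0.001]
contact_force: [-1.9, 0.6, 5.8]
opening: 0.109
finger_force: 34.1
```

{"api": "arm_command", "payload": {
  "series": [0, 1.5, 0, 0, 0, 0, 1, 0, 3, 0, 0, 0, 0, 1, 0, 4.5, 0, 0, 0, 0, 1, 0, 6, 0, 0, 0, 0, 1, 0, 6.6, 0, 0, 0, 0, 1, 0, 7, 0, 0, 0, 0, 1, 0, 7.2, 0, 0, 0, 0, 1, 0, 7.4, 0, 0, 0, 0, 1, 0, 7.4, 0, 0, 0, 0, 1]
}}

```text
time: 4.6
eef_pos: [0.5677, -0.1554, 0.1123]
tcp_rot: [0.034, 0.999, -0.001, -0.0]
contact_force: [-3.7, -0.4, 7.9]
opening: 0.106
finger_force: 34.3
```

{"api": "arm_command", "payload": {
  "series": [0, 0.15, 0, 0, 0, 0, 1, 0, 0.3, 0, 0, 0, 0, 1, 0, 0.3, 0, 0, 0, 0, 1, 0, 0.3, 0, 0, 0, 0, 1]
}}

```text
time: 4.93
eef_pos: [0.5679, -0.1527, 0.1123]
tcp_rot: [0.034, 0.999, -0.001, -0.0]
contact_force: [-4.6, -1.4, 8.5]
opening: 0.109
finger_force: 34.3
```

{"api": "arm_command", "payload": {
  "series": [0, 0.15, 0, 0, 0, 0, 1, 0, 0.3, 0, 0, 0, 0, 1, 0, 0.45, 0, 0, 0, 0, 1, 0, 0.6, 0, 0, 0, 0, 1, 0, 0.6, 0, 0, 0, 0, 1]
}}

```text
time: 5.35
eef_pos: [0.5681, -0.1512, 0.1124]
tcp_rot: [0.034, 0.999, -0.005, 0.0]
contact_force: [-6.1, -14.6, 5.7]
opening: 0.105
finger_force: 35.2
```

The gate reached its hard stop (-14.6 N). Next I release and go to the capped tin.

{"api": "arm_command", "payload": {
  "series": [0, -0.4, 0, 0, 0, 0, 0.4, 0, -0.4, 0, 0, 0, 0, 0.3, 0, -0.4, 0, 0, 0, 0, 0.3, 0, -0.4, 0, 0, 0, 0, 0.3, 0, -0.4, -10, 0, 0, 0, 0.3, 0, -0.4, -28, 0, 0, 0, 0.3, 0, -0.4, -28, 0, 0, 0, 0.3, 0, -0.4, -28, 0, 0, 0, 0.3, 0, -0.4, -28, 0, 0, 0, 0.3, 0, -0.4, -28, 0, 0, 0, 0.3]
}}

```text
time: 6.18
eef_pos: [0.5676, -0.1489, 0.3621]
tcp_rot: [0.035, 0.999, 0.0, -0.0]
contact_force: [-0.0, -0.7, 0.3]
opening: 0.702
finger_force: 0.0
```

```bash
sed -i 's/c=(.5735,-.0335)/c=(.574,-.032)/' h.py; python3 -c "
from h import *
go([(.44,-.05,.39),(.425,.2045,.25),(.425,.2045,.055)])"
```

```text
turn [ 0.03 -0.01  0.01] at [ 0.5676 -0.1489  0.3621] t 6.1833 F [-0.  -0.7  0.3] open 0.702 q [-0.43  0.02  1.64  0.    1.48 -1.93]
(0.44, -0.05, 0.39) [13.42  8.98 -2.79]
(0.425, 0.2045, 0.25) [16.68 34.26 11.23]
(0.425, 0.2045, 0.055) [16.68 34.25 30.73]
```

{"api": "arm_command", "payload": {
  "series": [13.4, 9, 0, 0, 0, 0, 0.3, 13.4, 9, 0, 0, 0, 0, 0.3, 13.4, 9, 0, 0, 0, 0, 0.3, 13.4, 9, 0, 0, 0, 0, 0.3, 16.7, 34.3, 11.2, 0, 0, 0, 0.3, 16.7, 34.3, 11.2, 0, 0, 0, 0.3, 16.7, 34.3, 11.2, 0, 0, 0, 0.3, 16.7, 34.3, 11.2, 0, 0, 0, 0.3, 16.7, 34.3, 11.2, 0, 0, 0, 0.3, 16.7, 34.3, 11.2, 0, 0, 0, 0.3]
}}

```text
time: 7.02
eef_pos: [0.4261, 0.1803, 0.2591]
tcp_rot: [0.035, 0.999, 0.0, 0.0]
contact_force: [0.8, 0.1, 0.6]
opening: 0.7
finger_force: 0.0
```

{"api": "arm_command", "payload": {
  "series": [0, 0, 0, 0, 0, 0, 0.3, 0, 0, 0, 0, 0, 0, 0.3]
}}

```text
time: 7.18
eef_pos: [0.4254, 0.1799, 0.2581]
tcp_rot: [0.033, 0.999, -0.0, -0.002]
contact_force: [0.2, 1.0, -0.5]
opening: 0.699
finger_force: 0.0
```

```bash
python3 -c "
from h import *
go([(.425,.2045,.2),(.425,.2045,.056)])"
```

```text
turn [-0.05 -0.19  0.26] at [0.4254 0.1799 0.2581] t 7.1833 F [ 0.2  1.  -0.5] open 0.699 q [ 0.18 -0.22  2.05 -0.    1.32 -1.33]
(0.425, 0.2045, 0.2) [0.18 2.46 5.81]
(0.425, 0.2045, 0.056) [ 0.14  2.47 20.21]
```

{"api": "arm_command", "payload": {
  "series": [0.1, 2.5, 4, 0, 0, 0, 0.3, 0.1, 2.5, 8, 0, 0, 0, 0.3, 0.1, 2.5, 12, 0, 0, 0, 0.3, 0.1, 2.5, 16, 0, 0, 0, 0.3, 0.1, 2.5, 18.5, 0, 0, 0, 0.3, 0.1, 2.5, 20.3, 0, 0, 0, 0.3, 0.1, 2.5, 20.3, 0, 0, 0, 0.3, 0.1, 2.5, 20.3, 0, 0, 0, 0.6, 0.1, 2.5, 20.3, 0, 0, 0, 0.8, 0.1, 2.5, 20.3, 0, 0, 0, 1],
  "force": 40
}}

```text
time: 8.02
eef_pos: [0.43, 0.2031, 0.0593]
tcp_rot: [0.036, 0.999, 0.001, 0.002]
contact_force: [-0.6, -0.1, 0.8]
opening: 0.353
finger_force: 39.3
```

{"api": "arm_command", "payload": {
  "series": [0, 0, 0, 0, 0, 0, 1, 0, 0, 0, 0, 0, 0, 1, 0, 0, 0, 0, 0, 0, 1, 0, 0, 0, 0, 0, 0, 1]
}}

```text
time: 8.35
eef_pos: [0.4298, 0.2032, 0.0591]
tcp_rot: [0.035, 0.999, 0.0, 0.002]
contact_force: [-0.4, -0.1, 7.0]
opening: 0.355
finger_force: 39.8
```

{"api": "arm_command", "payload": {
  "series": [0, 0, -4, 0, 0, 0, 1, 0, 0, -8, 0, 0, 0, 1, 0, 0, -16, 0, 0, 0, 1, 0, 0, -31, 0, 0, 0, 1, 0, 0, -31, 0, 0, 0, 1, 0, 0, -31, 0, 0, 0, 1, 0, 0, -31, 0, 0, 0, 1, 0, 0, -31, 0, 0, 0, 1, 0, 0, -31, 0, 0, 0, 1, 0, 0, -31, 0, 0, 0, 1]
}}

```text
time: 9.18
eef_pos: [0.4279, 0.203, 0.3682]
tcp_rot: [0.035, 0.999, 0.0, 0.002]
contact_force: [-0.5, -0.6, -1.8]
opening: 0.355
finger_force: 40.3
```

```bash
python3 -c "
from h import *
go([(.579,-.032,.37)])"
```

```text
turn [ 0.05  0.17 -0.02] at [0.4279 0.203  0.3682] t 9.1833 F [-0.5 -0.6 -1.8] open 0.355 q [ 0.23 -0.25  1.87 -0.    1.51 -1.27]
(0.579, -0.032, 0.37) [-16.72 -22.38  -0.15]
```

{"api": "arm_command", "payload": {
  "series": [-16.7, -22.4, 0, 0, 0, 0, 1, -16.7, -22.4, 0, 0, 0, 0, 1, -16.7, -22.4, 0, 0, 0, 0, 1, -16.7, -22.4, 0, 0, 0, 0, 1, -16.7, -22.4, 0, 0, 0, 0, 1, -16.7, -22.4, 0, 0, 0, 0, 1, -16.7, -22.4, 0, 0, 0, 0, 1, -16.7, -22.4, 0, 0, 0, 0, 1, -16.7, -22.4, 0, 0, 0, 0, 1, -16.7, -22.4, 0, 0, 0, 0, 1]
}}

```text
time: 10.02
eef_pos: [0.5776, -0.0318, 0.3641]
tcp_rot: [0.035, 0.999, 0.001, -0.002]
contact_force: [0.1, 0.7, -1.5]
opening: 0.356
finger_force: 40.3
```

Run:
```python
from h import *
from plant import vision
go([(.579,-.032,.35)])
out=[]
for n,x0,y0,w in(("top",225,130,100),("scene",215,80,100)):
    c=vision.read_camera(n);im=cv2.resize(c["color"][y0:y0+150,x0:x0+w],None,fx=4,fy=4,interpolation=cv2.INTER_CUBIC)
    th=np.linspace(0,7,200)
    for r,z,col in((.041,.277,(0,0,255)),(.026,.311,(255,0,0)),(.026,.363,(255,0,0))):
        p=(proj(c,[mag(r*np.cos(t),r*np.sin(t),z) for t in th])+.5-[x0,y0])*4
        cv2.polylines(im,[np.round(p).astype(int)],False,col,1)
    out.append(im)
cv2.imwrite("pics/m1.png",np.hstack(out))
```

```text
turn [ 0.07 -0.27 -0.05] at [ 0.5776 -0.0318  0.3641] t 10.0167 F [ 0.1  0.7 -1.5] open 0.356 q [-0.23  0.01  1.65  0.    1.49 -1.73]
(0.579, -0.032, 0.35) [-0.14 -0.01  1.41]
```

View pics/m1.png

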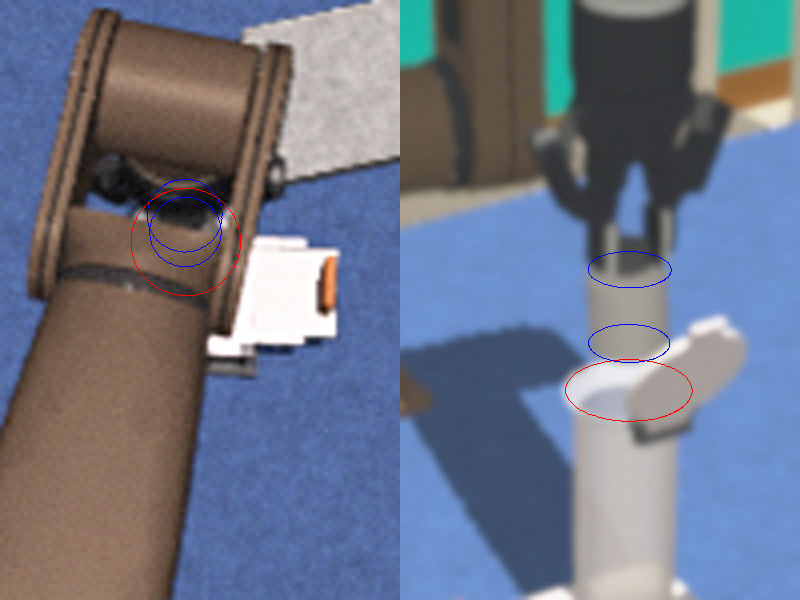

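The tin hangs upright over the mouth, at (627,310), and lines up with the tube near (626,480) within about 1 mm. I'll lower it.

{"api": "arm_command", "payload": {
  "series": [0, 0, 1, 0, 0, 0, 1, 0, 0, 2, 0, 0, 0, 1, 0, 0, 3, 0, 0, 0, 1, 0, 0, 4, 0, 0, 0, 1, 0, 0, 5, 0, 0, 0, 1, 0, 0, 6, 0, 0, 0, 1, 0, 0, 6, 0, 0, 0, 1]
}}

```text
time: 10.7
eef_pos: [0.5775, -0.0322, 0.3033]
tcp_rot: [0.035, 0.999, 0.0, -0.002]
contact_force: [0.6, -0.3, -2.2]
opening: 0.355
finger_force: 40.7
```

{"api": "arm_command", "payload": {
  "series": [0, 0, 1, 0, 0, 0, 1, 0, 0, 1.9, 0, 0, 0, 1, 0, 0, 1.9, 0, 0, 0, 1, 0, 0, 1.9, 0, 0, 0, 1]
}}

```text
time: 11.03
eef_pos: [0.5782, -0.0323, 0.2866]
tcp_rot: [0.035, 0.999, 0.0, -0.001]
contact_force: [0.8, 0.2, -1.0]
opening: 0.356
finger_force: 40.7
```

{"api": "arm_command", "payload": {
  "series": [0, 0, 0, 0, 0, 0, 0.4, 0, 0, 0, 0, 0, 0, 0.25, 0, 0, 0, 0, 0, 0, 0.25, 0, 0, 0, 0, 0, 0, 0.25, 0, 0, 0, 0, 0, 0, 0.25, 0, 0, 0, 0, 0, 0, 0.25, 0, 0, -4, 0, 0, 0, 0.25, 0, 0, -8, 0, 0, 0, 0.25, 0, 0, -8, 0, 0, 0, 0.25]
}}

```text
time: 11.78
eef_pos: [0.5812, -0.0328, 0.3779]
tcp_rot: [0.035, 0.999, -0.001, 0.008]
contact_force: [-0.2, -0.6, 2.2]
opening: 0.751
finger_force: 0.0
```

Run:
```python
from h import *
from plant import vision
go([(.45,.15,.36),(.414,.3715,.25),(.414,.3715,.1),(.571,.30,.25)])
c=vision.read_camera("scene");crop(c,220,150,100,6,"pics/s2.png")
```

```text
turn [-0.14  0.87 -0.03] at [ 0.5812 -0.0328  0.3779] t 11.7833 F [-0.2 -0.6  2.2] open 0.751 q [-0.23 -0.    1.63  0.    1.49 -1.73]
(0.45, 0.15, 0.36) [14.39 17.32  1.53]
(0.414, 0.3715, 0.25) [19.71 39.19 12.4 ]
(0.414, 0.3715, 0.1) [19.94 39.22 27.39]
(0.571, 0.3, 0.25) [ 3.55 33.16 12.66]
```

View pics/s2.png

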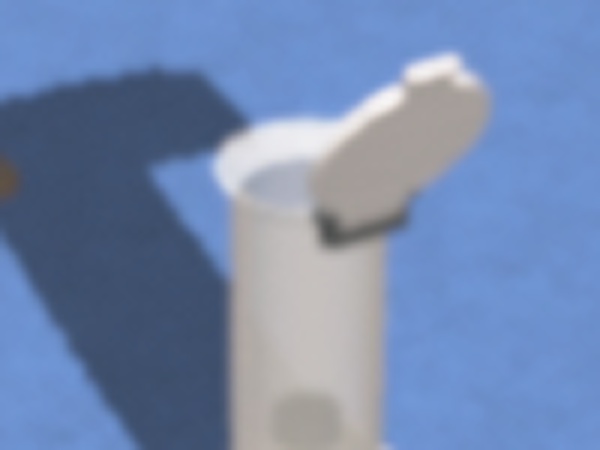

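The cap shows inside the tube at (307,420): the first tin is down, cap up. Next is the plain tin at (.571,.300).

{"api": "arm_command", "payload": {
  "series": [1.5, 12, 0, 0, 0, 0, 0.25, 1.5, 12, 0, 0, 0, 0, 0.25, 1.5, 12, 0, 0, 0, 0, 0.25, 3.5, 33.2, 17, 0, 0, 0, 0.25, 3.5, 33.2, 17, 0, 0, 0, 0.25, 3.5, 33.2, 17, 0, 0, 0, 0.25, 3.5, 33.2, 17, 0, 0, 0, 0.25, 3.5, 33.2, 17, 0, 0, 0, 0.25, 3.5, 33.2, 17, 0, 0, 0, 0.25, 3.5, 33.2, 17, 0, 0, 0, 0.25]
}}

```text
time: 12.67
eef_pos: [0.5644, 0.3038, 0.1928]
tcp_rot: [0.034, 0.999, -0.001, -0.003]
contact_force: [-0.6, -0.5, -0.6]
opening: 0.746
finger_force: 0.0
```

{"api": "arm_command", "payload": {
  "series": [0, 0, 0, 0, 0, 0, 0.25, 0, 0, 0, 0, 0, 0, 0.25, 0, 0, 0, 0, 0, 0, 0.25]
}}

```text
time: 12.92
eef_pos: [0.5675, 0.3009, 0.1983]
tcp_rot: [0.035, 0.999, -0.0, 0.0]
contact_force: [0.3, -0.0, 0.2]
opening: 0.746
finger_force: 0.0
```

```bash
python3 -c "
from h import *
go([(.571,.3,.1),(.571,.3,.038)])"
```

```text
turn [-0.01  0.05 -0.05] at [0.5675 0.3009 0.1983] t 12.9167 F [ 0.3 -0.   0.2] open 0.746 q [ 0.33  0.24  1.69 -0.    1.21 -1.17]
(0.571, 0.3, 0.1) [-0.35 -0.06  9.83]
(0.571, 0.3, 0.038) [-0.34 -0.06 16.03]
```

{"api": "arm_command", "payload": {
  "series": [-0.3, -0.1, 4, 0, 0, 0, 0.25, -0.3, -0.1, 8, 0, 0, 0, 0.25, -0.3, -0.1, 11, 0, 0, 0, 0.25, -0.3, -0.1, 13, 0, 0, 0, 0.25, -0.3, -0.1, 14.5, 0, 0, 0, 0.25, -0.3, -0.1, 15.5, 0, 0, 0, 0.25, -0.3, -0.1, 16, 0, 0, 0, 0.25, -0.3, -0.1, 16, 0, 0, 0, 0.25, -0.3, -0.1, 16, 0, 0, 0, 0.25]
}}

```text
time: 13.67
eef_pos: [0.5713, 0.3003, 0.0395]
tcp_rot: [0.035, 0.999, 0.0, 0.001]
contact_force: [0.7, 0.4, 0.6]
opening: 0.754
finger_force: 0.0
```

{"api": "arm_command", "payload": {
  "series": [0, 0, 0, 0, 0, 0, 0.5, 0, 0, 0, 0, 0, 0, 0.7, 0, 0, 0, 0, 0, 0, 0.7, 0, 0, 0, 0, 0, 0, 0.7, 0, 0, 0, 0, 0, 0, 0.7],
  "force": 40
}}

```text
time: 14.08
eef_pos: [0.5717, 0.3008, 0.0402]
tcp_rot: [0.035, 0.999, 0.001, 0.002]
contact_force: [0.1, -0.6, 6.3]
opening: 0.595
finger_force: 42.4
```

{"api": "arm_command", "payload": {
  "series": [0, 0, -3, 0, 0, 0, 0.7, 0, 0, -7, 0, 0, 0, 0.7, 0, 0, -31, 0, 0, 0, 0.7, 0, 0, -31, 0, 0, 0, 0.7, 0, 0, -31, 0, 0, 0, 0.7, 0, 0, -31, 0, 0, 0, 0.7, 0, 0, -31, 0, 0, 0, 0.7, 0, 0, -31, 0, 0, 0, 0.7, 0, 0, -31, 0, 0, 0, 0.7, 0, 0, -31, 0, 0, 0, 0.7]
}}

```text
time: 14.92
eef_pos: [0.5705, 0.3004, 0.3508]
tcp_rot: [0.035, 0.999, 0.001, 0.002]
contact_force: [0.2, 0.0, -1.5]
opening: 0.597
finger_force: 42.4
```

```bash
python3 -c "
from h import *
go([(.574,-.032,.35)])"
```

```text
turn [ 0.11  0.27 -0.03] at [0.5705 0.3004 0.3508] t 14.9167 F [ 0.2  0.  -1.5] open 0.597 q [ 0.33  0.15  1.52 -0.    1.47 -1.17]
(0.574, -0.032, 0.35) [-2.680e+00 -3.314e+01  3.000e-02]
```

{"api": "arm_command", "payload": {
  "series": [-1, -4, 0, 0, 0, 0, 0.7, -2.7, -33.2, 0, 0, 0, 0, 0.7, -2.7, -33.2, 0, 0, 0, 0, 0.7, -2.7, -33.2, 0, 0, 0, 0, 0.7, -2.7, -33.2, 0, 0, 0, 0, 0.7, -2.7, -33.2, 0, 0, 0, 0, 0.7, -2.7, -33.2, 0, 0, 0, 0, 0.7, -2.7, -33.2, 0, 0, 0, 0, 0.7, -2.7, -33.2, 0, 0, 0, 0, 0.7, -2.7, -33.2, 0, 0, 0, 0, 0.7]
}}

```text
time: 15.75
eef_pos: [0.5724, -0.0349, 0.3443]
tcp_rot: [0.037, 0.999, 0.001, -0.003]
contact_force: [0.1, 1.4, -1.0]
opening: 0.6
finger_force: 42.7
```

{"api": "arm_command", "payload": {
  "series": [0, 0, 0, 0, 0, 0, 0.7, 0, 0, 0, 0, 0, 0, 0.7, 0, 0, 0, 0, 0, 0, 0.7, 0, 0, 0, 0, 0, 0, 0.7]
}}

```text
time: 16.08
eef_pos: [0.5735, -0.0314, 0.3475]
tcp_rot: [0.034, 0.999, 0.0, -0.0]
contact_force: [0.6, -0.1, -1.8]
opening: 0.589
finger_force: 42.7
```

{"api": "arm_command", "payload": {
  "series": [0, 0, 1, 0, 0, 0, 0.7, 0, 0, 2, 0, 0, 0, 0.7, 0, 0, 3, 0, 0, 0, 0.7, 0, 0, 4, 0, 0, 0, 0.7, 0, 0, 5, 0, 0, 0, 0.7, 0, 0, 5.8, 0, 0, 0, 0.7, 0, 0, 6.1, 0, 0, 0, 0.7, 0, 0, 6.1, 0, 0, 0, 0.7, 0, 0, 6.1, 0, 0, 0, 0.7]
}}

```text
time: 16.83
eef_pos: [0.5737, -0.033, 0.2869]
tcp_rot: [0.035, 0.999, -0.0, 0.0]
contact_force: [0.1, -0.4, -1.4]
opening: 0.596
finger_force: 42.7
```

Nothing touched on the way in, so I release it.

{"api": "arm_command", "payload": {
  "series": [0, 0, 0, 0, 0, 0, 0.2, 0, 0, 0, 0, 0, 0, 0.2, 0, 0, 0, 0, 0, 0, 0.2, 0, 0, 0, 0, 0, 0, 0.2, 0, 0, 0, 0, 0, 0, 0.2, 0, 0, -4, 0, 0, 0, 0.2, 0, 0, -8, 0, 0, 0, 0.2, 0, 0, -8, 0, 0, 0, 0.2, 0, 0, -8, 0, 0, 0, 0.2]
}}

```text
time: 17.58
eef_pos: [0.5749, -0.0332, 0.3713]
tcp_rot: [0.035, 0.999, -0.001, 0.004]
contact_force: [-0.4, -0.3, -0.4]
opening: 0.802
finger_force: 0.0
```

Run:
```python
from h import *
from plant import vision
go([(.47,.17,.36),(.414,.3715,.2)])
c=vision.read_camera("scene");crop(c,235,160,100,6,"pics/s3.png")
```

```text
turn [-0.08  0.46 -0.03] at [ 0.5749 -0.0332  0.3713] t 17.5833 F [-0.4 -0.3 -0.4] open 0.802 q [-0.23 -0.01  1.65 -0.    1.49 -1.73]
(0.47, 0.17, 0.36) [11.9  19.53  1.01]
(0.414, 0.3715, 0.2) [19.03 39.26 16.93]
```

View pics/s3.png

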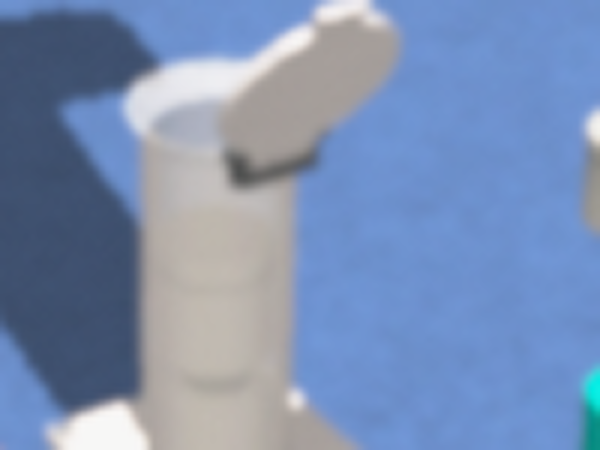

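The second tin stands on the cap, its top near (215,220) and its foot near (215,385). Now the last tin.

{"api": "arm_command", "payload": {
  "series": [5, 8, 0, 0, 0, 0, 0.2, 11.9, 19.5, 1, 0, 0, 0, 0.2, 11.9, 19.5, 1, 0, 0, 0, 0.2, 11.9, 19.5, 1, 0, 0, 0, 0.2, 19, 39.3, 17, 0, 0, 0, 0.2, 19, 39.3, 17, 0, 0, 0, 0.2, 19, 39.3, 17, 0, 0, 0, 0.2, 19, 39.3, 17, 0, 0, 0, 0.2, 19, 39.3, 17, 0, 0, 0, 0.2, 19, 39.3, 17, 0, 0, 0, 0.2]
}}

```text
time: 18.47
eef_pos: [0.4277, 0.3193, 0.2284]
tcp_rot: [0.035, 0.999, -0.001, -0.001]
contact_force: [1.3, -0.2, -0.0]
opening: 0.8
finger_force: 0.0
```

{"api": "arm_command", "payload": {
  "series": [0, 2, 0, 0, 0, 0, 0.2, 0, 2, 0, 0, 0, 0, 0.2, 0, 2, 0, 0, 0, 0, 0.2, 0, 2, 0, 0, 0, 0, 0.2, 0, 2, 0, 0, 0, 0, 0.2]
}}

```text
time: 18.88
eef_pos: [0.4315, 0.3372, 0.2314]
tcp_rot: [0.036, 0.999, -0.0, 0.0]
contact_force: [-0.1, -0.7, 0.3]
opening: 0.798
finger_force: 0.0
```

```bash
python3 -c "
from h import *
go([(.414,.3715,.1),(.414,.3715,.038)])"
```

```text
turn [-0.01  0.02 -0.11] at [0.4315 0.3372 0.2314] t 18.8833 F [-0.1 -0.7  0.3] open 0.798 q [ 0.48  0.01  1.89 -0.    1.25 -1.02]
(0.414, 0.3715, 0.1) [ 2.    3.3  13.14]
(0.414, 0.3715, 0.038) [ 2.    3.3  19.34]
```

{"api": "arm_command", "payload": {
  "series": [2, 3.3, 2, 0, 0, 0, 0.2, 2, 3.3, 6, 0, 0, 0, 0.2, 2, 3.3, 10, 0, 0, 0, 0.2, 2, 3.3, 11, 0, 0, 0, 0.2, 2, 3.3, 11, 0, 0, 0, 0.2, 2, 3.3, 11, 0, 0, 0, 0.2]
}}

```text
time: 19.38
eef_pos: [0.4144, 0.372, 0.1223]
tcp_rot: [0.036, 0.999, 0.0, 0.0]
contact_force: [-0.1, -0.9, 1.0]
opening: 0.801
finger_force: 0.0
```

```bash
python3 -c "
from h import *
go([(.414,.3715,.1),(.414,.3715,.038)])"
```

```text
turn [ 0.02  0.04 -0.12] at [0.4144 0.372  0.1223] t 19.3833 F [-0.1 -0.9  1. ] open 0.801 q [ 0.55  0.14  1.96 -0.    1.04 -0.95]
(0.414, 0.3715, 0.1) [ 0.04 -0.06  2.23]
(0.414, 0.3715, 0.038) [ 0.05 -0.06  8.43]
```

{"api": "arm_command", "payload": {
  "series": [0, 0, 3, 0, 0, 0, 0.2, 0, 0, 5, 0, 0, 0, 0.2, 0, 0, 7, 0, 0, 0, 0.2, 0, 0, 8.2, 0, 0, 0, 0.2, 0, 0, 8.3, 0, 0, 0, 0.2, 0, 0, 8.3, 0, 0, 0, 0.4, 0, 0, 8.3, 0, 0, 0, 0.6, 0, 0, 8.3, 0, 0, 0, 0.7, 0, 0, 8.3, 0, 0, 0, 0.7, 0, 0, 8.3, 0, 0, 0, 0.7]
}}

```text
time: 20.22
eef_pos: [0.4153, 0.3735, 0.0406]
tcp_rot: [0.035, 0.999, 0.001, 0.002]
contact_force: [0.6, -0.9, 6.5]
opening: 0.588
finger_force: 42.4
```

{"api": "arm_command", "payload": {
  "series": [0, 0, 0, 0, 0, 0, 0.7, 0, 0, 0, 0, 0, 0, 0.7, 0, 0, -3, 0, 0, 0, 0.7, 0, 0, -7, 0, 0, 0, 0.7, 0, 0, -20, 0, 0, 0, 0.7, 0, 0, -20, 0, 0, 0, 0.7, 0, 0, -20, 0, 0, 0, 0.7, 0, 0, -20, 0, 0, 0, 0.7]
}}

```text
time: 20.88
eef_pos: [0.4166, 0.3747, 0.2482]
tcp_rot: [0.035, 0.999, 0.004, 0.007]
contact_force: [1.1, 0.8, 0.2]
opening: 0.592
finger_force: 42.4
```

```bash
python3 -c "
from h import *
go([(.48,.2,.35),(.574,-.0325,.35)])"
```

```text
turn [ 0.54  0.73 -0.02] at [0.4166 0.3747 0.2482] t 20.8833 F [1.1 0.8 0.2] open 0.592 q [ 0.55  0.01  1.85  0.    1.26 -0.95]
(0.48, 0.2, 0.35) [ -7.68 -16.89 -10.24]
(0.574, -0.0325, 0.35) [-18.69 -39.42 -10.31]
```

{"api": "arm_command", "payload": {
  "series": [-3, -6, -10.3, 0, 0, 0, 0.7, -7.7, -16.9, -11, 0, 0, 0, 0.7, -7.7, -16.9, -11, 0, 0, 0, 0.7, -7.7, -16.9, -11, 0, 0, 0, 0.7, -7.7, -16.9, -11, 0, 0, 0, 0.7, -18.7, -39.4, -11, 0, 0, 0, 0.7, -18.7, -39.4, -11, 0, 0, 0, 0.7, -18.7, -39.4, -11, 0, 0, 0, 0.7, -18.7, -39.4, -11, 0, 0, 0, 0.7, -18.7, -39.4, -11, 0, 0, 0, 0.7]
}}

```text
time: 21.72
eef_pos: [0.5521, 0.0143, 0.3467]
tcp_rot: [0.035, 0.999, 0.0, -0.0]
contact_force: [0.6, 0.7, -1.9]
opening: 0.592
finger_force: 42.4
```

```bash
python3 -c "
from h import *
go([(.574,-.0325,.35)])"
```

```text
turn [ 0.02 -0.03 -0.04] at [0.5521 0.0143 0.3467] t 21.7167 F [ 0.6  0.7 -1.9] open 0.592 q [-0.16 -0.05  1.74  0.    1.46 -1.66]
(0.574, -0.0325, 0.35) [-2.51 -4.52 -0.33]
```

{"api": "arm_command", "payload": {
  "series": [-1, -1.8, 0, 0, 0, 0, 0.7, -1.5, -3, 0, 0, 0, 0, 0.7, -1.5, -3, 0, 0, 0, 0, 0.7, -1.5, -3, 0, 0, 0, 0, 0.7, -1.5, -3, 0, 0, 0, 0, 0.7]
}}

```text
time: 22.13
eef_pos: [0.5645, -0.0134, 0.3469]
tcp_rot: [0.035, 0.999, 0.0, -0.0]
contact_force: [0.4, 0.7, -1.3]
opening: 0.592
finger_force: 42.4
```

```bash
python3 -c "
from h import *
go([(.574,-.0325,.287)])"
```

```text
turn [ 0.05 -0.04  0.04] at [ 0.5645 -0.0134  0.3469] t 22.1333 F [ 0.4  0.7 -1.3] open 0.592 q [-0.2  -0.02  1.71  0.    1.46 -1.71]
(0.574, -0.0325, 0.287) [-1.08 -1.84  5.99]
```

{"api": "arm_command", "payload": {
  "series": [-1.1, -1.8, 0, 0, 0, 0, 0.7, -1.1, -1.8, 0, 0, 0, 0, 0.7, -1.1, -1.8, 0, 0, 0, 0, 0.7, -1.1, -1.8, 1, 0, 0, 0, 0.7, -1.1, -1.8, 2, 0, 0, 0, 0.7, -1.1, -1.8, 3, 0, 0, 0, 0.7, -1.1, -1.8, 3, 0, 0, 0, 0.7]
}}

```text
time: 22.72
eef_pos: [0.573, -0.0326, 0.313]
tcp_rot: [0.035, 0.999, 0.001, -0.003]
contact_force: [-1.5, 0.0, -1.8]
opening: 0.591
finger_force: 42.4
```

{"api": "arm_command", "payload": {
  "series": [0, 0, 1, 0, 0, 0, 0.7, 0, 0, 2, 0, 0, 0, 0.7, 0, 0, 2.8, 0, 0, 0, 0.7, 0, 0, 2.9, 0, 0, 0, 0.7, 0, 0, 2.9, 0, 0, 0, 0.7]
}}

```text
time: 23.13
eef_pos: [0.5742, -0.0335, 0.2868]
tcp_rot: [0.035, 0.999, 0.0, -0.001]
contact_force: [-0.2, 0.8, -1.0]
opening: 0.591
finger_force: 42.4
```

{"api": "arm_command", "payload": {
  "series": [0, 0, 0, 0, 0, 0, 0.2, 0, 0, 0, 0, 0, 0, 0.2, 0, 0, 0, 0, 0, 0, 0.2, 0, 0, 0, 0, 0, 0, 0.2, 0, 0, 0, 0, 0, 0, 0.2, 0, 0, -4, 0, 0, 0, 0.2, 0, 0, -8, 0, 0, 0, 0.5, 0, 0, -12, 0, 0, 0, 1, 0, 0, -12, 0, 0, 0, 1, 0, 0, -12, 0, 0, 0, 1]
}}

```text
time: 23.97
eef_pos: [0.5757, -0.0337, 0.4127]
tcp_rot: [0.035, 0.999, -0.001, 0.004]
contact_force: [-0.3, -0.4, -0.2]
opening: 0.238
finger_force: 0.0
```

Run:
```python
from h import *
from plant import vision
go([mag(.15,0,.41),mag(.15,0,.325)])
c=vision.read_camera("scene");x0,y0=235,160
im=cv2.resize(c["color"][y0:y0+100,x0:x0+100],None,fx=6,fy=6,interpolation=cv2.INTER_CUBIC)
th=np.linspace(0,7,200)
for z in(.272,.212,.152):
    p=(proj(c,[mag(.026*np.cos(t),.026*np.sin(t),z) for t in th])+.5-[x0,y0])*6
    cv2.polylines(im,[np.round(p).astype(int)],False,(0,0,255),1)
cv2.imwrite("pics/s4.png",im)
```

```text
turn [-0.08  0.47 -0.04] at [ 0.5757 -0.0337  0.4127] t 23.9667 F [-0.3 -0.4 -0.2] open 0.238 q [-0.23 -0.02  1.59  0.    1.56 -1.73]
(np.float64(0.7236), np.float64(-0.0425), 0.41) [-14.81   0.16   0.39]
(np.float64(0.7236), np.float64(-0.0425), 0.325) [-14.74   0.18   8.89]
```

View pics/s4.png

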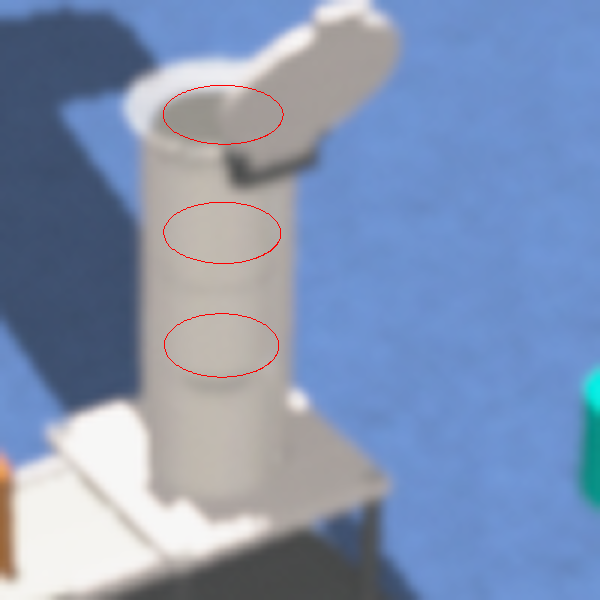

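All three tins are in the tube: the top face is near (200,115), the joints near (215,280) and (215,390). Now I swing the lid, coming round behind it with closed fingers.

{"api": "arm_command", "payload": {
  "series": [-4, 0, -1, 0, 0, 0, 1, -8, 0, -1, 0, 0, 0, 1, -14.8, 0, -1, 0, 0, 0, 1, -14.8, 0, -1, 0, 0, 0, 1, -14.8, 0, -1, 0, 0, 0, 1, -14.8, 0, 3, 0, 0, 0, 1, -14.8, 0, 6.5, 0, 0, 0, 1, -14.8, 0, 8.5, 0, 0, 0, 1, -14.8, 0, 8.5, 0, 0, 0, 1, -14.8, 0, 8.5, 0, 0, 0, 1]
}}

```text
time: 24.85
eef_pos: [0.7209, -0.0437, 0.3197]
tcp_rot: [0.035, 0.999, 0.001, -0.003]
contact_force: [0.2, -0.4, 0.7]
opening: -0.001
finger_force: 0.0
```

Run:
```python
from h import *
go([mag(.1,0,.325),mag(.06,0,.325),mag(.046-.0,0,.33),mag(.03,0,.345)])
```

```text
turn [ 0.05 -0.36 -0.04] at [ 0.7209 -0.0437  0.3197] t 24.85 F [ 0.2 -0.4  0.7] open -0.001 q [-0.2   0.35  1.34 -0.    1.46 -1.7 ]
(np.float64(0.6738), np.float64(-0.039), 0.325) [ 4.74  0.14 -0.5 ]
(np.float64(0.6339), np.float64(-0.0362), 0.325) [ 8.74  0.14 -0.47]
(np.float64(0.6199), np.float64(-0.0352), 0.33) [10.14  0.14 -0.96]
(np.float64(0.6039), np.float64(-0.0341), 0.345) [11.76  0.14 -2.45]
```

{"api": "arm_command", "payload": {
  "series": [1, 0.1, -0.5, 0, 0, 0, 1, 2, 0.1, -0.5, 0, 0, 0, 1, 3, 0.1, -0.5, 0, 0, 0, 1, 4, 0.1, -0.5, 0, 0, 0, 1, 5, 0.1, -0.5, 0, 0, 0, 1, 6, 0.1, -0.5, 0, 0, 0, 1, 7, 0.1, -0.5, 0, 0, 0, 1, 8, 0.1, -0.5, 0, 0, 0, 1, 8, 0.1, -0.5, 0, 0, 0, 1]
}}

```text
time: 25.6
eef_pos: [0.6432, -0.0375, 0.3372]
tcp_rot: [0.035, 0.999, -0.001, 0.007]
contact_force: [0.1, 0.8, 8.1]
opening: -0.001
finger_force: 0.3
```

Run:
```python
from h import *
h=.2795
go([mag(.046+.011-.07*np.cos(t),0,round(h+.004+.07*np.sin(t),4)) for t in np.radians([90,75,60,45,30,20,10,0])])
```

```text
turn [-0.12  0.77 -0.03] at [ 0.6432 -0.0375  0.3372] t 25.6 F [0.1 0.8 8.1] open -0.001 q [-0.22  0.15  1.54 -0.    1.43 -1.72]
(np.float64(0.6309), np.float64(-0.036), np.float64(0.3535)) [ 1.22  0.05 -1.65]
(np.float64(0.6128), np.float64(-0.0347), np.float64(0.3511)) [ 3.04  0.06 -1.44]
(np.float64(0.5959), np.float64(-0.0335), np.float64(0.3441)) [ 4.74  0.06 -0.76]
(np.float64(0.5815), np.float64(-0.0325), np.float64(0.333)) [6.2  0.06 0.33]
(np.float64(0.5704), np.float64(-0.0317), np.float64(0.3185)) [7.33 0.07 1.77]
(np.float64(0.5652), np.float64(-0.0314), np.float64(0.3074)) [7.87 0.06 2.87]
(np.float64(0.5621), np.float64(-0.0312), np.float64(0.2957)) [8.19 0.06 4.04]
(np.float64(0.561), np.float64(-0.0311), np.float64(0.2835)) [8.32 0.07 5.25]
```

{"api": "arm_command", "payload": {
  "series": [0, 0, -1, 0, 0, 0, 1, 0.5, 0, -1.6, 0, 0, 0, 1, 1.2, 0, -1.6, 0, 0, 0, 1, 2, 0, -1.6, 0, 0, 0, 1, 3, 0, -1.4, 0, 0, 0, 1, 3, 0, -1.4, 0, 0, 0, 1]
}}

```text
time: 26.1
eef_pos: [0.6109, -0.0349, 0.3417]
tcp_rot: [0.035, 0.999, 0.0, -0.001]
contact_force: [0.1, -0.5, -0.4]
opening: 0.002
finger_force: 0.0
```

Run:
```python
from h import *
from plant import vision
h=.2795
go([mag(.046+.011-.07*np.cos(t),0,round(h+.004+.07*np.sin(t),4)) for t in np.radians([75,60,45,30,20,10,0])])
c=vision.read_camera("scene");crop(c,235,120,100,6,"pics/s5.png")
```

```text
turn [ 0.01 -0.11 -0.04] at [ 0.6109 -0.0349  0.3417] t 26.1 F [ 0.1 -0.5 -0.4] open 0.002 q [-0.22  0.09  1.61 -0.    1.45 -1.72]
(np.float64(0.6128), np.float64(-0.0347), np.float64(0.3511)) [-0.19  0.03 -0.94]
(np.float64(0.5959), np.float64(-0.0335), np.float64(0.3441)) [ 1.5   0.03 -0.24]
(np.float64(0.5815), np.float64(-0.0325), np.float64(0.333)) [2.94 0.03 0.88]
(np.float64(0.5704), np.float64(-0.0317), np.float64(0.3185)) [4.05 0.03 2.33]
(np.float64(0.5652), np.float64(-0.0314), np.float64(0.3074)) [4.57 0.03 3.44]
(np.float64(0.5621), np.float64(-0.0312), np.float64(0.2957)) [4.88 0.02 4.61]
(np.float64(0.561), np.float64(-0.0311), np.float64(0.2835)) [4.99 0.03 5.83]
```

View pics/s5.png

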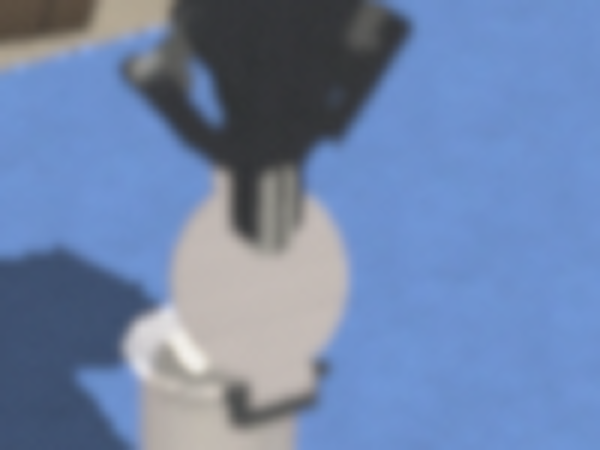

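The lid stands just past vertical at (260,290), with the fingers behind it at (265,220). I continue along the arc.

{"api": "arm_command", "payload": {
  "series": [0.8, 0, -0.4, 0, 0, 0, 1, 1.6, 0, -0.2, 0, 0, 0, 1, 2.3, 0, 0.3, 0, 0, 0, 1, 2.9, 0, 0.9, 0, 0, 0, 1, 3.5, 0, 1.6, 0, 0, 0, 1, 4.1, 0, 2.3, 0, 0, 0, 1, 4.6, 0, 3.4, 0, 0, 0, 1, 4.9, 0, 4.4, 0, 0, 0, 1, 5, 0, 4.6, 0, 0, 0, 1, 5, 0, 4.6, 0, 0, 0, 1]
}}

```text
time: 26.98
eef_pos: [0.5619, -0.0315, 0.2943]
tcp_rot: [0.035, 0.999, 0.0, -0.001]
contact_force: [-0.6, -0.5, -0.0]
opening: 0.001
finger_force: 0.0
```

{"api": "arm_command", "payload": {
  "series": [0, 0, 0.3, 0, 0, 0, 1, 0, 0, 0.6, 0, 0, 0, 1, 0, 0, 0.9, 0, 0, 0, 1, 0, 0, 0.9, 0, 0, 0, 1]
}}

```text
time: 27.32
eef_pos: [0.5628, -0.0317, 0.2865]
tcp_rot: [0.035, 0.999, 0.0, -0.0]
contact_force: [0.2, 0.3, 0.2]
opening: 0.001
finger_force: 0.0
```

{"api": "arm_command", "payload": {
  "series": [0, 0, 0.2, 0, 0, 0, 1, 0, 0, 0.4, 0, 0, 0, 1, 0, 0, 0.5, 0, 0, 0, 1, 0, 0, 0.5, 0, 0, 0, 1]
}}

```text
time: 27.65
eef_pos: [0.5631, -0.0318, 0.2844]
tcp_rot: [0.035, 0.999, -0.0, 0.001]
contact_force: [-2.6, 0.2, 5.9]
opening: -0.002
finger_force: 3.2
```

{"api": "arm_command", "payload": {
  "series": [0, 0, 0.2, 0, 0, 0, 1, 0, 0, 0.3, 0, 0, 0, 1, 0, 0, 0.3, 0, 0, 0, 1]
}}

```text
time: 27.9
eef_pos: [0.5631, -0.0318, 0.2843]
tcp_rot: [0.035, 0.999, -0.001, 0.001]
contact_force: [-6.4, 1.3, 13.1]
opening: 0.001
finger_force: 7.0
```

{"api": "arm_command", "payload": {
  "series": [0, 0, -2, 0, 0, 0, 1, 0, 0, -6, 0, 0, 0, 1, 0, 0, -12, 0, 0, 0, 1, 6, 8, -14, 0, 0, 0, 1, 8, 12, -14, 0, 0, 0, 1, 10, 20, -14, 0, 0, 0, 1, 10, 20, -14, 0, 0, 0, 1, 10, 20, -14, 0, 0, 0, 1, 10, 20, -14, 0, 0, 0, 1, 10, 20, -14, 0, 0, 0, 1]
}}

```text
time: 28.73
eef_pos: [0.4758, 0.1784, 0.4204]
tcp_rot: [0.032, 0.999, 0.001, 0.001]
contact_force: [0.1, -0.8, 0.4]
opening: 0.002
finger_force: 0.0
```

Run:
```python
from h import *
from plant import vision
go([])
out=[]
for n,x0,y0,w,h in(("scene",185,145,130,150),("top",230,145,130,150)):
    c=vision.read_camera(n);k=3
    im=cv2.resize(c["color"][y0:y0+h,x0:x0+w],None,fx=k,fy=k,interpolation=cv2.INTER_CUBIC)
    q=[mag(x,y,.14) for x,y in((.022,-.115),(.022,-.125),(-.022,-.125),(-.022,-.115),(.022,-.115))]
    cv2.polylines(im,[np.round((proj(c,q)+.5-[x0,y0])*k).astype(int)],False,(255,0,255),1)
    l=[mag(.042*np.cos(t),.042*np.sin(t),.2845) for t in np.linspace(0,7,200)]
    cv2.polylines(im,[np.round((proj(c,l)+.5-[x0,y0])*k).astype(int)],False,(0,0,255),1)
    out.append(im)
cv2.imwrite("pics/fin.png",np.hstack(out))
```

```text
turn [0.11 0.11 0.28] at [0.4758 0.1784 0.4204] t 28.7333 F [ 0.1 -0.8  0.4] open 0.002 q [ 0.16 -0.17  1.72  0.    1.59 -1.35]
```

View pics/fin.png

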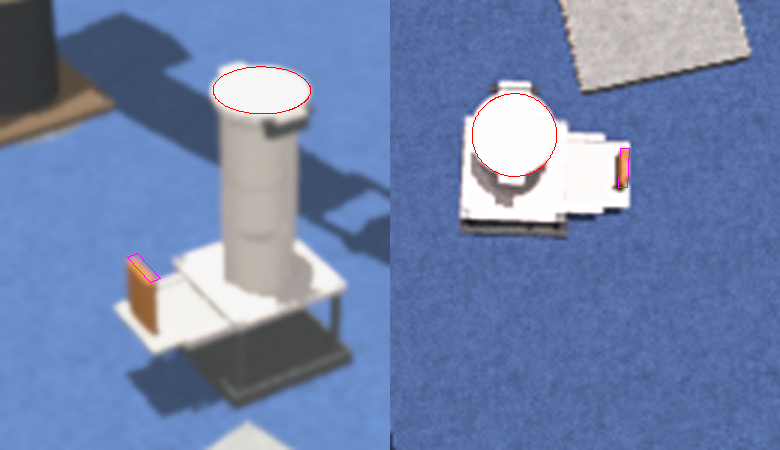

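The lid lies level over the mouth at (262,90), with the force at its hard stop. The handle matches the shut position at (143,268), and the tray below is empty. Handing in.

```bash
python3 -c "
from plant import ctrl
print(ctrl.sign_off())"
```

```text
the job is handed in; nothing more can be done
None
```

The job is handed in at about 29 s: the gate was shut first, the capped tin (cap up) and then the two plain tins are in the tube, the lid is shut, and the bowl, vase, book and look-alikes were not touched.

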